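# Run a fingertip along a row of vial stoppers

## Task

The sample rack has one row of six stoppers standing proud: run the fingertips along that row in order, from the end with the carrying loop to the other end, gently pressing each stopper fully home. Between the first and the last stopper keep the fingertips over the row and within 40 mm of the stopper tops. Do not pull up a stopper, lift or shove the rack, or disturb the things around it; finish clear of everything.

Things in the scene. Friction and masses are not known exactly. Their poses are not given: they have to be found in the camera images.
- rack: Loose aluminium rack, 0.9 kg, 90 mm (x) by 260 mm (y), deck 50 mm high; origin at the centre of its underside, z up, any yaw. Carrying loop near the +y end. Two rows of six vials, 30 mm apart along y (65, 35, 5, -25, -55, -85 mm): at x = -22 mm the six proud stoppers to be pressed; at x = +22 mm fixed stoppers already home, head tops 16 mm above the deck, showing how the others should end.
- stopper1 (a joint): Black push-in stopper 1 of the proud row (1 is nearest the loop). Value in m, grows as it is pressed down: it starts between 0 and 0.003, stops hard at 0.010 (head resting on the vial) and counts as home above 0.008; negative means pulled up. Friction only, no spring: takes about 4 N to push and stays where it is left.
- stopper1_top (a point): Centre of the flat top of stopper 1's head, a disc 19 mm across, 8 mm thick, of soft rubber: it yields 1 mm per 3 N under a finger (at most 6 mm) and springs back. The point moves with the stopper: 26 mm above the deck (76 mm above the table) at joint value 0, 16 mm above the deck (66 mm above the table) fully home, when let go.
- stopper2 (a joint): Black push-in stopper 2 of the proud row (1 is nearest the loop). Value in m, grows as it is pressed down: it starts between 0 and 0.003, stops hard at 0.010 (head resting on the vial) and counts as home above 0.008; negative means pulled up. Friction only, no spring: takes about 4 N to push and stays where it is left.
- stopper2_top (a point): Centre of the flat top of stopper 2's head, a disc 19 mm across, 8 mm thick, of soft rubber: it yields 1 mm per 3 N under a finger (at most 6 mm) and springs back. The point moves with the stopper: 26 mm above the deck (76 mm above the table) at joint value 0, 16 mm above the deck (66 mm above the table) fully home, when let go.
- stopper3 (a joint): Black push-in stopper 3 of the proud row (1 is nearest the loop). Value in m, grows as it is pressed down: it starts between 0 and 0.003, stops hard at 0.010 (head resting on the vial) and counts as home above 0.008; negative means pulled up. Friction only, no spring: takes about 4 N to push and stays where it is left.
- stopper3_top (a point): Centre of the flat top of stopper 3's head, a disc 19 mm across, 8 mm thick, of soft rubber: it yields 1 mm per 3 N under a finger (at most 6 mm) and springs back. The point moves with the stopper: 26 mm above the deck (76 mm above the table) at joint value 0, 16 mm above the deck (66 mm above the table) fully home, when let go.
- stopper4 (a joint): Black push-in stopper 4 of the proud row (1 is nearest the loop). Value in m, grows as it is pressed down: it starts between 0 and 0.003, stops hard at 0.010 (head resting on the vial) and counts as home above 0.008; negative means pulled up. Friction only, no spring: takes about 4 N to push and stays where it is left.
- stopper4_top (a point): Centre of the flat top of stopper 4's head, a disc 19 mm across, 8 mm thick, of soft rubber: it yields 1 mm per 3 N under a finger (at most 6 mm) and springs back. The point moves with the stopper: 26 mm above the deck (76 mm above the table) at joint value 0, 16 mm above the deck (66 mm above the table) fully home, when let go.
- stopper5 (a joint): Black push-in stopper 5 of the proud row (1 is nearest the loop). Value in m, grows as it is pressed down: it starts between 0 and 0.003, stops hard at 0.010 (head resting on the vial) and counts as home above 0.008; negative means pulled up. Friction only, no spring: takes about 4 N to push and stays where it is left.
- stopper5_top (a point): Centre of the flat top of stopper 5's head, a disc 19 mm across, 8 mm thick, of soft rubber: it yields 1 mm per 3 N under a finger (at most 6 mm) and springs back. The point moves with the stopper: 26 mm above the deck (76 mm above the table) at joint value 0, 16 mm above the deck (66 mm above the table) fully home, when let go.
- stopper6 (a joint): Black push-in stopper 6 of the proud row (1 is nearest the loop). Value in m, grows as it is pressed down: it starts between 0 and 0.003, stops hard at 0.010 (head resting on the vial) and counts as home above 0.008; negative means pulled up. Friction only, no spring: takes about 4 N to push and stays where it is left.
- stopper6_top (a point): Centre of the flat top of stopper 6's head, a disc 19 mm across, 8 mm thick, of soft rubber: it yields 1 mm per 3 N under a finger (at most 6 mm) and springs back. The point moves with the stopper: 26 mm above the deck (76 mm above the table) at joint value 0, 16 mm above the deck (66 mm above the table) fully home, when let go.
- rack_loop (a point): Top middle of the rack's steel carrying loop, 78 mm above the table (28 mm above the deck), 8 mm bar, 64 mm wide along the rack's x, at rack y = 120 mm; marks the end where the row begins.
- rack_far_end (a point): Middle of the deck's edge at the end away from the loop, 50 mm above the table.
- cork_ring: Bystander: loose cork flask ring, 90 mm across, 44 mm hole, 30 mm tall; origin at the centre of its underside. Leave alone.
- amber_jar: Bystander: loose amber jar with white cap, 52 mm across, 85 mm tall; origin at the centre of its underside. Leave alone.
- beaker: Bystander: loose glass beaker, 56 mm across, 60 mm tall; origin at the centre of its underside. Leave alone.
- spare_vial: Bystander: loose stoppered vial standing on the table, 21 mm across, 49 mm tall; origin at the centre of its underside. Leave alone.

How it is judged:
On the way, in this order (a step that is already met when the one before it is completed fails the run):
1. stopper 1 is pressed home with the fingers (value of joint stopper1 above 0.008 m and contact force between the fingers and rack above 0.1 N), for 0.02 s.
2. stopper 2 is pressed home with the fingers (value of joint stopper2 above 0.008 m and contact force between the fingers and rack above 0.1 N), for 0.02 s.
3. stopper 3 is pressed home with the fingers (value of joint stopper3 above 0.008 m and contact force between the fingers and rack above 0.1 N), for 0.02 s.
4. stopper 4 is pressed home with the fingers (value of joint stopper4 above 0.008 m and contact force between the fingers and rack above 0.1 N), for 0.02 s.
5. stopper 5 is pressed home with the fingers (value of joint stopper5 above 0.008 m and contact force between the fingers and rack above 0.1 N), for 0.02 s.
6. stopper 6 is pressed home with the fingers (value of joint stopper6 above 0.008 m and contact force between the fingers and rack above 0.1 N), for 0.02 s.
At the end, for the whole second after the job is handed in: All six stoppers are pressed in to within 2 mm of their stop, the rack stands flat and at rest with both ends within 15 mm of where they were, and the four bystanders stand upright within 20 mm of where they were (value of joint each of stopper1, stopper2, stopper3, stopper4, stopper5, stopper6 above 0.008 m and distance of each of rack_loop, rack_far_end from where it was at the start of the episode below 0.015 m and angle between rack's own z axis and vertical below 0.05 rad and linear speed of rack below 0.02 m/s and distance of each of cork_ring, amber_jar, beaker, spare_vial from where it was at the start of the episode below 0.02 m and angle between each of cork_ring, amber_jar, beaker, spare_vial's own z axis and vertical below 0.2 rad); the robot touches nothing.
It fails at once if a stopper is pressed home before the one before it in the row ((value of joint stopper2 above 0.008 m and not (value of joint stopper1 above 0.008 m)) or (value of joint stopper3 above 0.008 m and not (value of joint stopper2 above 0.008 m)) or (value of joint stopper4 above 0.008 m and not (value of joint stopper3 above 0.008 m)) or (value of joint stopper5 above 0.008 m and not (value of joint stopper4 above 0.008 m)) or (value of joint stopper6 above 0.008 m and not (value of joint stopper5 above 0.008 m))).
It fails at once if between the first and the last stopper the fingertips leave the row (more than about 55 mm above the stoppers, or more than 40 mm aside of the row) ((value of joint stopper1 above 0.008 m and not (value of joint stopper6 above 0.008 m)) and (z of the grasp point in the frame of rack above 0.15 m or x of the grasp point in the frame of rack above 0.018 m or x of the grasp point in the frame of rack below -0.062 m)).
It fails at once if a stopper is pulled up by more than 4 mm, or the rack is lifted more than 6 mm or shoved more than 15 mm (value of joint any of stopper1, stopper2, stopper3, stopper4, stopper5, stopper6 below -0.004 m or height (world z) of rack above 0.006 m or distance of any of rack_loop, rack_far_end from where it was at the start of the episode above 0.015 m).
It fails at once if the rack or its stoppers are pressed harder than 30 N (contact force between the fingers and rack above 30 N).
It fails at once if a bystander is moved more than 20 mm or tipped (distance of any of cork_ring, amber_jar, beaker, spare_vial from where it was at the start of the episode above 0.02 m or angle between any of cork_ring, amber_jar, beaker, spare_vial's own z axis and vertical above 0.2 rad).
It also fails if it takes over 54 s, if anything falls off the work surface, if the arm or the gripper's body presses on something with over 40 N, if the wrist force passes 120 N, or if a joint passes its speed limit or range.

## Robot

A 7-joint arm with a two-finger parallel gripper is mounted at the origin on the work surface. World frame = base frame: x ahead of the robot, y to its left, z up, the work surface at z = 0. Lengths are in m, angles in rad, forces in N, time in s.
With the tool pointing down it reaches from about 0.35 to 0.9 m from the base axis. Payload 19.9 kg.
Tool frame: the origin (TCP) lies on the centre line of the jaws, within the pads' length; the fingertips stand 8 mm ahead of it and the grasp point (between the pads) lies 11 mm behind it; z points along the fingers, y is the direction in which the jaws open and shut (so a half turn about z gives the same grasp; the last joint's range is limited). The gripper opens to 94 mm and grips with 3 to 60 N. Pads are 16 mm wide; open, the fingers measure 119 mm over their backs; the gripper's body (75 mm by 177 mm) begins 78 mm behind the grasp point.
Start: joints at [-1.292, 0.417, -0.01, 1.614, 0.005, 1.111, -0.053], TCP at [0.197, 0.593, 0.213] pointing down, gripper open.
Joint ranges: [-2.81, 2.81], [-0.39, 2.02], [-1.27, 1.25], [0.06, 2.57], [-1.19, 4.33], [0.19, 2], [-2.82, 2.82]. Speed limits (rad/s): [1.89, 1.89, 2.39, 2.39, 3.01, 3.01, 3.01].

## Interface

Orientations are given as a rotation vector (axis times angle).
In Python, from station import env gives the robot as it stands.
- The arm moves only by the tool move_arm, never from a script. Its argument "steps" is a list of rows, each an object of numbers: "x", "y", "z": the shift along the tool's x, y, z in cm; "rx", "ry", "rz": the turn, a rotation vector about the tool's x, y, z in units of 6 degrees (1.0 is 6 degrees); "jaw": the closure, from 0 (fully open) to 1 (shut). In form: [{"x": .., "y": .., "z": .., "rx": .., "ry": .., "rz": .., "jaw": ..}, ...]. A call has 1 to 5 rows; each row is the pose to reach, as a shift and turn from the pose commanded when the call began, along the tool's axes at that moment; what a row does not reach only later rows make up. A row lasts 1/12 s, in which the tool goes at most 41.7 mm and 7.16 degrees, less where a joint would pass 70% of its speed; a pose out of reach is approached as far as the arm can. A call with a gripper value outside its range is refused whole. The fingers move at their own pace and stop on an object; "newtons" is the grip in N (left out, the last holds). Time passes only in rows, so rows that repeat a pose let the fingers close. It gives the time, the measured TCP pose, the force and the opening at its end, in the units of the state.
- env.observe(): the state, without advancing time (a new reading comes with each control period).
- env.grab_frame(name): name is "scene" or "top" or "wrist"; returns the picture (384x512x3 uint8, blue, green, red); there is no depth.
- env.camera_info(name): a dict with "fx", "fy", "cx", "cy" (pixels), "world_from_camera" (4x4, takes a point from camera to world coordinates). Camera axes: x right, y down, z forward; pixel columns grow to the right and rows downward; lengths in m; the calibration is good to about 2 mm. A picture is of the moment at which its call begins: read the wrist's pose just before it. camera_info takes no time and is no camera call; for the wrist camera it gives the pose at the moment of the call.
- env.finish_job(): hands the job in, once; it reports no verdict.
Trained networks look in the newest picture that a camera, given by its name, has taken for a name from the list of things; names that differ only in an ending like _2 or _b are one class to them, and where a whole thing is asked for, a point or a joint stands for the part that bears it (a point fixed in the world has none). Each returns a list of dicts, best first, with "score" (0 to 1); they miss things now and then, are a little off and sometimes report something else, mostly with a low value. They report only what shows in the picture. A call takes as long as a camera call.
- env.outline_of(camera, target): "region" (384x512 bool, what is visible of it).
- env.mark_of(camera, target): "location" ([x, y, z] in m, in world coordinates, good to about 4 mm: a listed point, or the origin of a listed thing).
The state is a dict: "t": time; "joint_positions": joint angles; "qd": joint speeds; "joint_efforts": joint torques, N m; "tool_pos": TCP position; "tool_rot": TCP orientation; "wrist_force": force on the tool from outside, world axes, zero at the start; "ft_torque": the same for the moment, N m; "finger_gap": finger opening in m.
Only numpy, scipy, OpenCV 4.12 (cv2) and the standard library are available. Lean on these libraries where they do the work, as an engineer would, in place of code of your own. Each camera call takes 0.05 s, during which the arm holds its last target. There are 200 camera calls.

## Working session

There is one attempt and no reset: what is moved stays moved. The work goes in short steps, Python scripts to look and compute and a tool call to move; the robot and the scene stay as the last step left them, time stands still between calls to the robot, and variables do not carry over. Pictures are saved under pics/ and viewed, on a budget of 10 in all, crops included, one or two more only if the job needs it, and the job is handed in when it is done.

Besides the shell and the picture viewer there is one more tool, called after "Emit:" by a JSON object that holds its "fn" and its "kwargs", one argument or row to a line. move_arm: Moves the arm, as the interface text tells. Its arguments: {"type":"object","properties":{"steps":{"type":"array","items":{"type":"object","properties":{"x":{"type":"number"},"y":{"type":"number"},"z":{"type":"number"},"rx":{"type":"number"},"ry":{"type":"number"},"rz":{"type":"number"},"jaw":{"type":"number"}}}},"newtons":{"type":"number"}},"required":["steps"]}

```bash
mkdir -p pics; python3 - <<'E'
from station import env
import cv2,numpy as np
a=env.grab_frame("scene");b=env.grab_frame("top")
cv2.imwrite("pics/a.png",cv2.resize(np.vstack([a,b]),(450,600)) if 0 else np.hstack([cv2.resize(a,(400,300)),cv2.resize(b,(400,300))]))
cv2.imwrite("pics/top.png",cv2.resize(b,(800,600)))
o=env.observe();print(o["t"],o["tool_pos"],o["tool_rot"],o["wrist_force"],o["finger_gap"])
for c in("top","scene"):
  for n in ["rack","rack_loop","rack_far_end"]+[f"stopper{i}_top" for i in range(1,7)]+["cork_ring","amber_jar","beaker","spare_vial"]:
    r=env.mark_of(c,n);print(c,n,[(np.round(x["location"],3).tolist(),round(x["score"],2)) for x in r[:2]])
E
```

```text
0.1 [0.19697555 0.592795   0.21293356] [-5.01688473e-01 -3.10119600e+00  1.69674464e-03] [-0.25699507  0.31277878 -0.25339161] 0.09409928419278571
top rack [([0.55, 0.034, -0.001], 0.8), ([0.534, -0.024, 0.074], 0.23)]
top rack_loop [([0.523, 0.152, 0.08], 0.76), ([0.664, 0.01, 0.0], 0.46)]
top rack_far_end [([0.581, -0.084, 0.052], 0.6), ([0.521, 0.15, 0.079], 0.57)]
top stopper1_top [([0.639, 0.117, -0.002], 0.67), ([0.514, 0.092, 0.073], 0.45)]
top stopper2_top [([0.516, 0.065, 0.075], 0.51)]
top stopper3_top [([0.524, 0.035, 0.072], 0.47)]
top stopper4_top [([0.531, 0.008, 0.069], 0.68)]
top stopper5_top [([0.539, -0.02, 0.073], 0.46)]
top stopper6_top [([0.548, -0.056, 0.073], 0.39)]
top cork_ring [([0.43, -0.052, 0.001], 0.56), ([0.516, 0.067, 0.076], 0.33)]
top amber_jar [([0.639, 0.116, -0.003], 0.86), ([0.515, 0.064, 0.073], 0.5)]
top beaker [([0.663, 0.007, 0.001], 0.88), ([0.638, 0.117, 0.0], 0.5)]
top spare_vial [([0.432, 0.078, -0.003], 0.61)]
scene rack [([0.545, 0.038, 0.005], 0.57), ([0.524, 0.153, 0.076], 0.51)]
scene rack_loop [([0.523, 0.156, 0.075], 0.63)]
scene rack_far_end [([0.576, -0.087, 0.052], 0.91)]
scene stopper1_top [([0.514, 0.097, 0.077], 0.64)]
scene stopper2_top [([0.516, 0.066, 0.078], 0.57)]
scene stopper3_top [([0.524, 0.037, 0.078], 0.65), ([0.541, -0.022, 0.074], 0.42)]
scene stopper4_top [([0.535, 0.011, 0.074], 0.66), ([0.547, 0.04, 0.002], 0.23)]
scene stopper5_top [([0.543, -0.022, 0.073], 0.54)]
scene stopper6_top [([0.544, -0.051, 0.071], 0.63)]
scene cork_ring [([0.434, -0.054, -0.002], 0.82)]
scene amber_jar [([0.641, 0.117, -0.0], 0.75)]
scene beaker [([0.668, 0.009, -0.004], 0.68), ([0.435, -0.052, -0.003], 0.6)]
scene spare_vial [([0.427, 0.085, -0.001], 0.67)]
```

View pics/top.png

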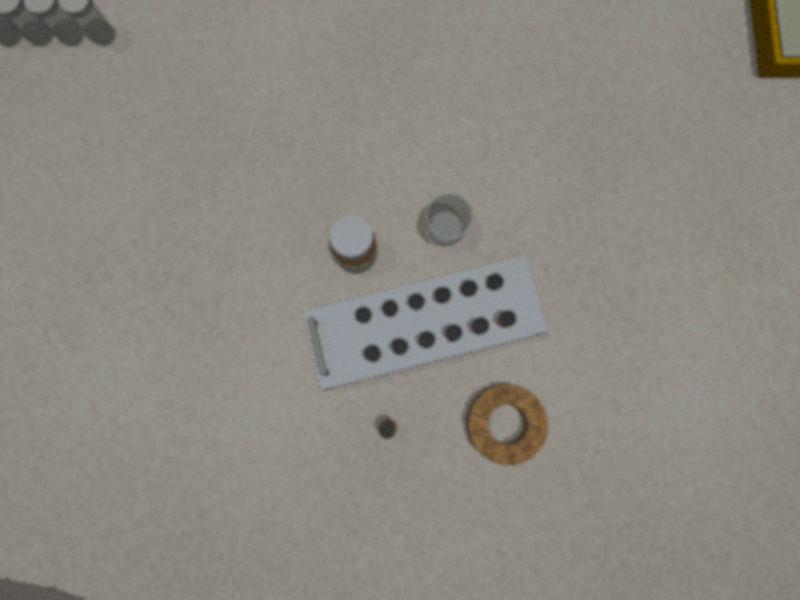

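View pics/a.png

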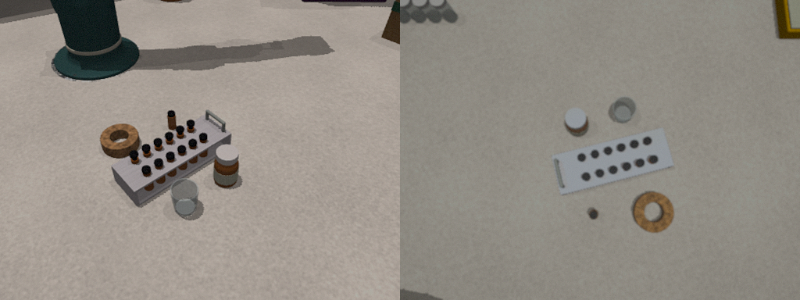

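Top view: proud row is the lower one, from (372,353) next to the loop (318,345) to (507,318). Amber jar and beaker are beyond the far row; the vial and the cork ring are on the robot's side.

```bash
cat > h.py <<'E'
from station import env
import numpy as np, json, sys
from scipy.spatial.transform import Rotation as R
def rack(): return json.load(open("rack.json"))
def fit(P,Q):  # rack xy P -> world xy Q
    p=P-P.mean(0);q=Q-Q.mean(0)
    a=np.arctan2((p[:,0]*q[:,1]-p[:,1]*q[:,0]).sum(),(p*q).sum())
    M=np.array([[np.cos(a),-np.sin(a)],[np.sin(a),np.cos(a)]]);o=Q.mean(0)-M@P.mean(0)
    return a,o,np.linalg.norm(Q-(P@M.T+o),axis=1)
def goal(rx,ry,ztip):
    """print tool shift (cm) and turn (6 deg) to bring the fingertips over rack (rx,ry) at height ztip"""
    k=rack();a=k["a"];c,s=np.cos(a),np.sin(a)
    g=np.array([k["o"][0]+c*rx-s*ry,k["o"][1]+s*rx+c*ry,ztip+.008])
    o=env.observe();T=R.from_rotvec(o["tool_rot"])
    y=np.array([c,s,0]);z=np.array([0,0,-1.]);G=R.from_matrix(np.c_[np.cross(y,z),y,z])
    print("shift",np.round(T.inv().apply(g-o["tool_pos"])*100,2),"turn",np.round(np.degrees((T.inv()*G).as_rotvec())/6,2),"t",o["t"],"F",np.round(o["wrist_force"],1))
E
python3 - <<'E'
from h import *
ys=[65,35,5,-25,-55,-85]
P=np.array([[0,0],[0,120],[0,-130]]+[[-22,y] for y in ys])/1000
A=np.array([[.55,.034],[.523,.152],[.581,-.084],[.514,.092],[.516,.065],[.524,.035],[.531,.008],[.539,-.020],[.548,-.056]])
B=np.array([[.545,.038],[.523,.156],[.576,-.087],[.514,.097],[.516,.066],[.524,.037],[.535,.011],[.543,-.022],[.544,-.051]])
for Q in(A,B,(A+B)/2):
    a,o,r=fit(P,Q);print(np.degrees(a),o,np.round(r*1000,1))
json.dump(dict(a=a,o=o.tolist()),open("rack.json","w"))
goal(-.022,.065,.16)
E
```

```text
13.719129442137223 [0.54862585 0.03614537] [2.5 2.9 6.3 3.  3.  2.2 2.6 2.8 4.4]
12.729746798275919 [0.54814787 0.03804066] [3.1 1.6 1.9 1.7 3.3 1.9 3.6 4.5 1.9]
13.221062552945998 [0.54838797 0.03709269] [1.4 2.1 4.  2.1 3.  2.  1.8 1.5 2.8]
shift [-45.59 -37.3    4.55] turn [-0.    0.    9.73] t 1.4 F [-0.   0.3  0.2]
```

Emit:
{"fn": "move_arm", "kwargs": {
  "steps": [
    {"x": -3.2,"y": -2.6,"z": 0,"rz": 0.7,"jaw": 1},
    {"x": -6.4,"y": -5.2,"z": 0,"rz": 1.4,"jaw": 1},
    {"x": -9.6,"y": -7.8,"z": 0,"rz": 2.1,"jaw": 1},
    {"x": -12.8,"y": -10.4,"z": 0,"rz": 2.8,"jaw": 1},
    {"x": -16,"y": -13,"z": 0,"rz": 3.5,"jaw": 1}
  ]
}}

```text
invalid input at $.steps[0]: expected keys x, y, z, rx, ry, rz, jaw
```

```bash
python3 -c "from h import *;goal(-.022,.065,.16)"
```

```text
shift [-45.59 -37.3    4.55] turn [-0.    0.    9.73] t 1.4 F [-0.   0.3  0.2]
```

Emit:
{"fn": "move_arm", "kwargs": {
  "steps": [
    {"x": -3.2,"y": -2.6,"z": 0,"rx": 0,"ry": 0,"rz": 0.7,"jaw": 1},
    {"x": -6.4,"y": -5.2,"z": 0,"rx": 0,"ry": 0,"rz": 1.4,"jaw": 1},
    {"x": -9.6,"y": -7.8,"z": 0,"rx": 0,"ry": 0,"rz": 2.1,"jaw": 1},
    {"x": -12.8,"y": -10.4,"z": 0,"rx": 0,"ry": 0,"rz": 2.8,"jaw": 1},
    {"x": -16,"y": -13,"z": 0,"rx": 0,"ry": 0,"rz": 3.5,"jaw": 1}
  ]
}}

```text
t: 1.82
tool_pos: [0.3086, 0.4175, 0.2136]
tool_rot: [-1.064, -2.956, -0.001]
wrist_force: [1.3, 1.3, 0.0]
finger_gap: 0.0641
```

```bash
python3 -c "from h import *;goal(-.022,.065,.16)"
```

```text
shift [-36.22 -11.87   4.55] turn [ 0.  -0.   6.2] t 1.8167 F [1.3 1.3 0. ]
```

Emit:
{"fn": "move_arm", "kwargs": {
  "steps": [
    {"x": -3.8,"y": -1.2,"z": 0.4,"rx": 0,"ry": 0,"rz": 0.7,"jaw": 1},
    {"x": -7.6,"y": -2.5,"z": 0.8,"rx": 0,"ry": 0,"rz": 1.4,"jaw": 1},
    {"x": -11.4,"y": -3.7,"z": 1.2,"rx": 0,"ry": 0,"rz": 2.1,"jaw": 1},
    {"x": -15.2,"y": -5.0,"z": 1.6,"rx": 0,"ry": 0,"rz": 2.8,"jaw": 1},
    {"x": -19,"y": -6.2,"z": 2.0,"rx": 0,"ry": 0,"rz": 3.5,"jaw": 1}
  ]
}}

```text
t: 2.23
tool_pos: [0.4161, 0.249, 0.1936]
tool_rot: [1.585, 2.713, 0.001]
wrist_force: [1.6, 0.4, 0.1]
finger_gap: 0.0312
```

```bash
python3 -c "from h import *;goal(-.022,.065,.16)"
```

```text
shift [-18.1    0.81   2.56] turn [ 0.01 -0.    2.7 ] t 2.2333 F [1.6 0.4 0.1]
```

Emit:
{"fn": "move_arm", "kwargs": {
  "steps": [
    {"x": -3.8,"y": 0.2,"z": 0.2,"rx": 0,"ry": 0,"rz": 0.6,"jaw": 1},
    {"x": -7.6,"y": 0.4,"z": 0.4,"rx": 0,"ry": 0,"rz": 1.2,"jaw": 1},
    {"x": -11.4,"y": 0.6,"z": 0.6,"rx": 0,"ry": 0,"rz": 1.8,"jaw": 1},
    {"x": -15.2,"y": 0.7,"z": 0.6,"rx": 0,"ry": 0,"rz": 2.4,"jaw": 1},
    {"x": -18.1,"y": 0.8,"z": 0.6,"rx": 0,"ry": 0,"rz": 2.7,"jaw": 1}
  ]
}}

```text
t: 2.65
tool_pos: [0.513, 0.0945, 0.1877]
tool_rot: [1.953, 2.46, 0.0]
wrist_force: [0.3, 0.4, -1.4]
finger_gap: 0.0007
```

```bash
python3 - <<'E'
from h import *
import cv2
goal(-.022,.065,.16)
i=env.camera_info("wrist");W=np.array(i["world_from_camera"]);im=env.grab_frame("wrist")
k=rack();c,s=np.cos(k["a"]),np.sin(k["a"]);v=im.copy()
for y in [65,35,5,-25,-55,-85]:
  for x,z in((-22,74),(22,66)):
    p=np.array([k["o"][0]+(c*x-s*y)/1000,k["o"][1]+(s*x+c*y)/1000,z/1000,1]);q=np.linalg.inv(W)@p
    if q[2]>0: cv2.drawMarker(v,(int(i["fx"]*q[0]/q[2]+i["cx"]),int(i["fy"]*q[1]/q[2]+i["cy"])),(0,255,0),0,10)
cv2.imwrite("pics/w1.png",v)
for n in ["rack","rack_loop","rack_far_end"]+[f"stopper{i}_top" for i in range(1,7)]:
    r=env.mark_of("wrist",n);print(n,[(np.round(x["location"],3).tolist(),round(x["score"],2)) for x in r[:2]])
E
```

```text
shift [ 0.1  -0.07  1.97] turn [ 0.01  0.01 -0.02] t 2.65 F [ 0.3  0.4 -1.4]
rack [([0.55, 0.039, -0.001], 0.79)]
rack_loop [([0.522, 0.155, 0.079], 0.88)]
rack_far_end []
stopper1_top [([0.514, 0.099, 0.075], 0.77)]
stopper2_top [([0.521, 0.064, 0.077], 0.63), ([0.541, -0.021, 0.076], 0.58)]
stopper3_top [([0.525, 0.037, 0.076], 0.39)]
stopper4_top [([0.534, 0.01, 0.075], 0.59)]
stopper5_top [([0.543, -0.022, 0.074], 0.49)]
stopper6_top []
```

View pics/w1.png

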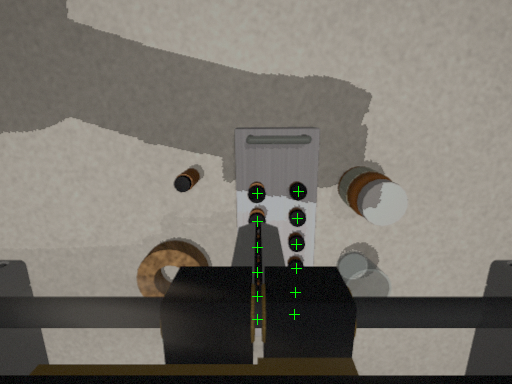

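The wrist view shows the fitted markers sitting on the stoppers: stopper 1 at (257,193), stopper 2 at (257,218). The rack pose fit is good, so I'm descending over stopper 1.

Emit:
{"fn": "move_arm", "kwargs": {
  "steps": [
    {"x": 0.1,"y": -0.1,"z": 3,"rx": 0,"ry": 0,"rz": 0,"jaw": 1},
    {"x": 0.1,"y": -0.1,"z": 6,"rx": 0,"ry": 0,"rz": 0,"jaw": 1},
    {"x": 0.1,"y": -0.1,"z": 8.5,"rx": 0,"ry": 0,"rz": 0,"jaw": 1},
    {"x": 0.1,"y": -0.1,"z": 9.5,"rx": 0,"ry": 0,"rz": 0,"jaw": 1},
    {"x": 0.1,"y": -0.1,"z": 9.5,"rx": 0,"ry": 0,"rz": 0,"jaw": 1}
  ]
}}

```text
t: 3.57
tool_pos: [0.5095, 0.0982, 0.0908]
tool_rot: [-1.945, -2.465, 0.005]
wrist_force: [0.1, -0.3, 0.7]
finger_gap: 0.0001
```

```bash
python3 -c "from h import *;goal(-.022,.065,.0635)"
```

```text
shift [-0.33  0.2   1.93] turn [-0.03  0.01  0.04] t 3.5667 F [ 0.1 -0.3  0.7]
```

Emit:
{"fn": "move_arm", "kwargs": {
  "steps": [
    {"x": -0.3,"y": 0.2,"z": 0,"rx": 0,"ry": 0,"rz": 0,"jaw": 1},
    {"x": -0.3,"y": 0.2,"z": 0.5,"rx": 0,"ry": 0,"rz": 0,"jaw": 1},
    {"x": -0.3,"y": 0.2,"z": 1.0,"rx": 0,"ry": 0,"rz": 0,"jaw": 1},
    {"x": -0.3,"y": 0.2,"z": 1.3,"rx": 0,"ry": 0,"rz": 0,"jaw": 1},
    {"x": -0.3,"y": 0.2,"z": 1.3,"rx": 0,"ry": 0,"rz": 0,"jaw": 1}
  ]
}}

```text
t: 3.98
tool_pos: [0.5139, 0.0958, 0.0796]
tool_rot: [1.946, 2.465, 0.001]
wrist_force: [3.8, 0.6, 2.4]
finger_gap: 0.0004
```

```bash
python3 -c "from h import *;goal(-.022,.065,.0635)"
```

```text
shift [-0.01 -0.18  0.81] turn [0.01 0.   0.03] t 3.9833 F [3.8 0.6 2.4]
```

Emit:
{"fn": "move_arm", "kwargs": {
  "steps": [
    {"x": 0,"y": -0.1,"z": 0.2,"rx": 0,"ry": 0,"rz": 0,"jaw": 1},
    {"x": 0,"y": -0.1,"z": 0.4,"rx": 0,"ry": 0,"rz": 0,"jaw": 1},
    {"x": 0,"y": -0.1,"z": 0.6,"rx": 0,"ry": 0,"rz": 0,"jaw": 1},
    {"x": 0,"y": -0.1,"z": 0.6,"rx": 0,"ry": 0,"rz": 0,"jaw": 1},
    {"x": 0,"y": -0.1,"z": 0.6,"rx": 0,"ry": 0,"rz": 0,"jaw": 1}
  ]
}}

```text
t: 4.4
tool_pos: [0.5122, 0.0955, 0.0734]
tool_rot: [-1.947, -2.466, 0.0]
wrist_force: [2.7, 0.3, 2.9]
finger_gap: 0.0006
```

```bash
python3 -c "from h import *;goal(-.022,.065,.0635)"
```

```text
shift [-0.01 -0.02  0.19] turn [-0.    0.    0.03] t 4.4 F [2.7 0.3 2.9]
```

Emit:
{"fn": "move_arm", "kwargs": {
  "steps": [
    {"x": 0,"y": 0,"z": 0.1,"rx": 0,"ry": 0,"rz": 0,"jaw": 1},
    {"x": 0,"y": 0,"z": 0.2,"rx": 0,"ry": 0,"rz": 0,"jaw": 1},
    {"x": 0,"y": 0,"z": 0.2,"rx": 0,"ry": 0,"rz": 0,"jaw": 1},
    {"x": 0,"y": 0,"z": 0.2,"rx": 0,"ry": 0,"rz": 0,"jaw": 1}
  ]
}}

```text
t: 4.73
tool_pos: [0.5123, 0.0955, 0.0716]
tool_rot: [-1.947, -2.466, -0.0]
wrist_force: [0.2, 0.3, 7.5]
finger_gap: 0.0004
```

```bash
python3 -c "from h import *;goal(-.022,.065,.0635)"
```

```text
shift [-0.01 -0.02  0.01] turn [-0.   -0.    0.03] t 4.7333 F [0.2 0.3 7.5]
```

Contact force is 7.5 N with the tips at 63.6 mm. That matches the hard stop (66 mm less 2.4 mm of rubber yield), so stopper 1 is home. Going to stopper 2.

Emit:
{"fn": "move_arm", "kwargs": {
  "steps": [
    {"x": 0,"y": 0,"z": -1.0,"rx": 0,"ry": 0,"rz": 0,"jaw": 1},
    {"x": 0,"y": 0,"z": -2.0,"rx": 0,"ry": 0,"rz": 0,"jaw": 1},
    {"x": -1.5,"y": 0,"z": -2.1,"rx": 0,"ry": 0,"rz": 0,"jaw": 1},
    {"x": -3,"y": 0,"z": -2.1,"rx": 0,"ry": 0,"rz": 0,"jaw": 1},
    {"x": -3,"y": 0,"z": -2.1,"rx": 0,"ry": 0,"rz": 0,"jaw": 1}
  ]
}}

```text
t: 5.15
tool_pos: [0.5196, 0.0637, 0.0934]
tool_rot: [1.949, 2.463, -0.001]
wrist_force: [-0.0, -0.7, 1.0]
finger_gap: 0.0009
```

```bash
python3 -c "from h import *;goal(-.022,.035,.0635)"
```

```text
shift [ 0.25 -0.    2.19] turn [0.   0.01 0.01] t 5.15 F [-0.  -0.7  1. ]
```

Emit:
{"fn": "move_arm", "kwargs": {
  "steps": [
    {"x": 0,"y": 0,"z": 0.5,"rx": 0,"ry": 0,"rz": 0,"jaw": 1},
    {"x": 0,"y": 0,"z": 1.0,"rx": 0,"ry": 0,"rz": 0,"jaw": 1},
    {"x": 0,"y": 0,"z": 1.4,"rx": 0,"ry": 0,"rz": 0,"jaw": 1},
    {"x": 0,"y": 0,"z": 1.7,"rx": 0,"ry": 0,"rz": 0,"jaw": 1},
    {"x": 0,"y": 0,"z": 1.9,"rx": 0,"ry": 0,"rz": 0,"jaw": 1}
  ]
}}

```text
t: 5.57
tool_pos: [0.5191, 0.0669, 0.073]
tool_rot: [-1.946, -2.466, 0.0]
wrist_force: [-0.4, 1.3, 4.4]
finger_gap: 0.0003
```

```bash
python3 -c "from h import *;goal(-.022,.035,.0635)"
```

```text
shift [-0.07 -0.03  0.15] turn [-0.   -0.    0.04] t 5.5667 F [-0.4  1.3  4.4]
```

Emit:
{"fn": "move_arm", "kwargs": {
  "steps": [
    {"x": 0,"y": 0,"z": 0.1,"rx": 0,"ry": 0,"rz": 0,"jaw": 1},
    {"x": 0,"y": 0,"z": 0.2,"rx": 0,"ry": 0,"rz": 0,"jaw": 1},
    {"x": 0,"y": 0,"z": 0.2,"rx": 0,"ry": 0,"rz": 0,"jaw": 1},
    {"x": 0,"y": 0,"z": 0.2,"rx": 0,"ry": 0,"rz": 0,"jaw": 1}
  ]
}}

```text
t: 5.9
tool_pos: [0.5192, 0.0668, 0.0716]
tool_rot: [-1.946, -2.466, -0.0]
wrist_force: [-1.5, 2.7, 7.0]
finger_gap: 0.0006
```

Stopper 2 reached the same height and force, so it is home. Next is stopper 3.

Emit:
{"fn": "move_arm", "kwargs": {
  "steps": [
    {"x": 0,"y": 0,"z": -1.0,"rx": 0,"ry": 0,"rz": 0,"jaw": 1},
    {"x": 0,"y": 0,"z": -2.0,"rx": 0,"ry": 0,"rz": 0,"jaw": 1},
    {"x": -1.5,"y": 0,"z": -2.1,"rx": 0,"ry": 0,"rz": 0,"jaw": 1},
    {"x": -3,"y": 0,"z": -2.1,"rx": 0,"ry": 0,"rz": 0,"jaw": 1},
    {"x": -3,"y": 0,"z": -2.1,"rx": 0,"ry": 0,"rz": 0,"jaw": 1}
  ]
}}

```text
t: 6.32
tool_pos: [0.5268, 0.0345, 0.0936]
tool_rot: [1.949, 2.462, 0.0]
wrist_force: [0.2, -0.2, 1.4]
finger_gap: 0.0004
```

Emit:
{"fn": "move_arm", "kwargs": {
  "steps": [
    {"x": 0,"y": 0,"z": 0.5,"rx": 0,"ry": 0,"rz": 0,"jaw": 1},
    {"x": 0,"y": 0,"z": 1.0,"rx": 0,"ry": 0,"rz": 0,"jaw": 1},
    {"x": 0,"y": 0,"z": 1.4,"rx": 0,"ry": 0,"rz": 0,"jaw": 1},
    {"x": 0,"y": 0,"z": 1.7,"rx": 0,"ry": 0,"rz": 0,"jaw": 1},
    {"x": 0,"y": 0,"z": 1.9,"rx": 0,"ry": 0,"rz": 0,"jaw": 1}
  ]
}}

```text
t: 6.73
tool_pos: [0.5262, 0.0378, 0.0731]
tool_rot: [-1.946, -2.466, 0.0]
wrist_force: [0.7, 2.6, 3.6]
finger_gap: 0.0007
```

Emit:
{"fn": "move_arm", "kwargs": {
  "steps": [
    {"x": 0,"y": 0,"z": 0.1,"rx": 0,"ry": 0,"rz": 0,"jaw": 1},
    {"x": 0,"y": 0,"z": 0.2,"rx": 0,"ry": 0,"rz": 0,"jaw": 1},
    {"x": 0,"y": 0,"z": 0.2,"rx": 0,"ry": 0,"rz": 0,"jaw": 1},
    {"x": 0,"y": 0,"z": 0.2,"rx": 0,"ry": 0,"rz": 0,"jaw": 1}
  ]
}}

```text
t: 7.07
tool_pos: [0.5262, 0.0377, 0.0716]
tool_rot: [-1.946, -2.466, -0.0]
wrist_force: [-1.6, 3.5, 7.3]
finger_gap: 0.0006
```

```bash
python3 - <<'E'
from h import *
goal(-.022,.005,.0635)
for c in("scene",):
  env.grab_frame(c)
  for n in ["rack_loop","rack_far_end"]+[f"stopper{i}_top" for i in(1,2,3,4)]:
    r=env.mark_of(c,n);print(n,[(np.round(x["location"],3).tolist(),round(x["score"],2)) for x in r[:1]])
E
```

```text
shift [-0.07 -0.05  0.01] turn [-0.   -0.01  0.04] t 7.0667 F [-1.6  3.5  7.3]
rack_loop [([0.522, 0.153, 0.078], 0.72)]
rack_far_end [([0.577, -0.086, 0.052], 0.87)]
stopper1_top [([0.512, 0.096, 0.067], 0.66)]
stopper2_top [([0.518, 0.066, 0.071], 0.49)]
stopper3_top [([0.524, 0.037, 0.066], 0.51)]
stopper4_top [([0.535, 0.013, 0.069], 0.5)]
```

The rack hasn't moved and stoppers 1 to 3 are down. Next is stopper 4, with a 1 mm correction along the row.

Emit:
{"fn": "move_arm", "kwargs": {
  "steps": [
    {"x": 0,"y": 0,"z": -1.0,"rx": 0,"ry": 0,"rz": 0,"jaw": 1},
    {"x": 0,"y": 0,"z": -2.0,"rx": 0,"ry": 0,"rz": 0,"jaw": 1},
    {"x": -1.5,"y": 0,"z": -2.1,"rx": 0,"ry": 0,"rz": 0,"jaw": 1},
    {"x": -3.1,"y": 0,"z": -2.1,"rx": 0,"ry": 0,"rz": 0,"jaw": 1},
    {"x": -3.1,"y": 0,"z": -2.1,"rx": 0,"ry": 0,"rz": 0,"jaw": 1}
  ]
}}

```text
t: 7.83
tool_pos: [0.534, 0.004, 0.0937]
tool_rot: [1.949, 2.462, -0.0]
wrist_force: [0.1, -1.0, -0.3]
finger_gap: 0.0006
```

Emit:
{"fn": "move_arm", "kwargs": {
  "steps": [
    {"x": 0,"y": 0,"z": 0.5,"rx": 0,"ry": 0,"rz": 0,"jaw": 1},
    {"x": 0,"y": 0,"z": 1.0,"rx": 0,"ry": 0,"rz": 0,"jaw": 1},
    {"x": 0,"y": 0,"z": 1.4,"rx": 0,"ry": 0,"rz": 0,"jaw": 1},
    {"x": 0,"y": 0,"z": 1.7,"rx": 0,"ry": 0,"rz": 0,"jaw": 1},
    {"x": 0,"y": 0,"z": 1.9,"rx": 0,"ry": 0,"rz": 0,"jaw": 1}
  ]
}}

```text
t: 8.25
tool_pos: [0.5334, 0.0075, 0.0731]
tool_rot: [-1.946, -2.466, 0.0]
wrist_force: [-0.5, 1.1, 3.6]
finger_gap: 0.0004
```

Emit:
{"fn": "move_arm", "kwargs": {
  "steps": [
    {"x": 0,"y": 0,"z": 0.1,"rx": 0,"ry": 0,"rz": 0,"jaw": 1},
    {"x": 0,"y": 0,"z": 0.2,"rx": 0,"ry": 0,"rz": 0,"jaw": 1},
    {"x": 0,"y": 0,"z": 0.2,"rx": 0,"ry": 0,"rz": 0,"jaw": 1},
    {"x": 0,"y": 0,"z": 0.2,"rx": 0,"ry": 0,"rz": 0,"jaw": 1}
  ]
}}

```text
t: 8.58
tool_pos: [0.5334, 0.0075, 0.0716]
tool_rot: [-1.946, -2.466, -0.0]
wrist_force: [-0.5, 3.3, 7.3]
finger_gap: 0.0001
```

```bash
python3 -c "from h import *;goal(-.022,-.025,.0635)"
```

```text
shift [ 0.04 -0.06  0.01] turn [-0.   -0.    0.04] t 8.5833 F [-0.5  3.3  7.3]
```

Stopper 4 is home, 7.3 N at the same height. Next is stopper 5.

Emit:
{"fn": "move_arm", "kwargs": {
  "steps": [
    {"x": 0,"y": 0,"z": -1.0,"rx": 0,"ry": 0,"rz": 0,"jaw": 1},
    {"x": 0,"y": 0,"z": -2.0,"rx": 0,"ry": 0,"rz": 0,"jaw": 1},
    {"x": -1.5,"y": -0.1,"z": -2.1,"rx": 0,"ry": 0,"rz": 0,"jaw": 1},
    {"x": -3,"y": -0.1,"z": -2.1,"rx": 0,"ry": 0,"rz": 0,"jaw": 1},
    {"x": -3,"y": -0.1,"z": -2.1,"rx": 0,"ry": 0,"rz": 0,"jaw": 1}
  ]
}}

```text
t: 9.0
tool_pos: [0.54, -0.0251, 0.0937]
tool_rot: [1.949, 2.462, 0.0]
wrist_force: [-0.2, -0.6, 1.3]
finger_gap: 0.0009
```

Emit:
{"fn": "move_arm", "kwargs": {
  "steps": [
    {"x": 0,"y": 0,"z": 0.5,"rx": 0,"ry": 0,"rz": 0,"jaw": 1},
    {"x": 0,"y": 0,"z": 1.0,"rx": 0,"ry": 0,"rz": 0,"jaw": 1},
    {"x": 0,"y": 0,"z": 1.4,"rx": 0,"ry": 0,"rz": 0,"jaw": 1},
    {"x": 0,"y": 0,"z": 1.7,"rx": 0,"ry": 0,"rz": 0,"jaw": 1},
    {"x": 0,"y": 0,"z": 1.9,"rx": 0,"ry": 0,"rz": 0,"jaw": 1}
  ]
}}

```text
t: 9.42
tool_pos: [0.5394, -0.0219, 0.0731]
tool_rot: [-1.946, -2.466, 0.0]
wrist_force: [1.6, 1.6, 4.4]
finger_gap: 0.0006
```

Emit:
{"fn": "move_arm", "kwargs": {
  "steps": [
    {"x": 0,"y": 0,"z": 0.1,"rx": 0,"ry": 0,"rz": 0,"jaw": 1},
    {"x": 0,"y": 0,"z": 0.2,"rx": 0,"ry": 0,"rz": 0,"jaw": 1},
    {"x": 0,"y": 0,"z": 0.2,"rx": 0,"ry": 0,"rz": 0,"jaw": 1},
    {"x": 0,"y": 0,"z": 0.2,"rx": 0,"ry": 0,"rz": 0,"jaw": 1}
  ]
}}

```text
t: 9.75
tool_pos: [0.5395, -0.0219, 0.0716]
tool_rot: [-1.946, -2.466, -0.001]
wrist_force: [-1.8, 3.3, 7.9]
finger_gap: 0.0008
```

```bash
python3 -c "from h import *;goal(-.022,-.055,.0635)"
```

```text
shift [0.03 0.02 0.01] turn [ 0.   -0.    0.04] t 9.75 F [-1.8  3.3  7.9]
```

Stopper 5 is home. Last is stopper 6.

Emit:
{"fn": "move_arm", "kwargs": {
  "steps": [
    {"x": 0,"y": 0,"z": -1.0,"rx": 0,"ry": 0,"rz": 0,"jaw": 1},
    {"x": 0,"y": 0,"z": -2.0,"rx": 0,"ry": 0,"rz": 0,"jaw": 1},
    {"x": -1.5,"y": 0,"z": -2.1,"rx": 0,"ry": 0,"rz": 0,"jaw": 1},
    {"x": -3,"y": 0,"z": -2.1,"rx": 0,"ry": 0,"rz": 0,"jaw": 1},
    {"x": -3,"y": 0,"z": -2.1,"rx": 0,"ry": 0,"rz": 0,"jaw": 1}
  ]
}}

```text
t: 10.17
tool_pos: [0.5468, -0.0544, 0.0937]
tool_rot: [1.949, 2.462, -0.0]
wrist_force: [0.0, 0.2, 0.3]
finger_gap: 0.0003
```

Emit:
{"fn": "move_arm", "kwargs": {
  "steps": [
    {"x": 0,"y": 0,"z": 0.5,"rx": 0,"ry": 0,"rz": 0,"jaw": 1},
    {"x": 0,"y": 0,"z": 1.0,"rx": 0,"ry": 0,"rz": 0,"jaw": 1},
    {"x": 0,"y": 0,"z": 1.4,"rx": 0,"ry": 0,"rz": 0,"jaw": 1},
    {"x": 0,"y": 0,"z": 1.7,"rx": 0,"ry": 0,"rz": 0,"jaw": 1},
    {"x": 0,"y": 0,"z": 1.9,"rx": 0,"ry": 0,"rz": 0,"jaw": 1}
  ]
}}

```text
t: 10.58
tool_pos: [0.5464, -0.0511, 0.0731]
tool_rot: [-1.946, -2.466, 0.0]
wrist_force: [0.6, 1.9, 4.5]
finger_gap: 0.0002
```

Emit:
{"fn": "move_arm", "kwargs": {
  "steps": [
    {"x": 0,"y": 0,"z": 0.1,"rx": 0,"ry": 0,"rz": 0,"jaw": 1},
    {"x": 0,"y": 0,"z": 0.2,"rx": 0,"ry": 0,"rz": 0,"jaw": 1},
    {"x": 0,"y": 0,"z": 0.2,"rx": 0,"ry": 0,"rz": 0,"jaw": 1},
    {"x": 0,"y": 0,"z": 0.2,"rx": 0,"ry": 0,"rz": 0,"jaw": 1}
  ]
}}

```text
t: 10.92
tool_pos: [0.5464, -0.0511, 0.0716]
tool_rot: [-1.946, -2.466, -0.0]
wrist_force: [-0.9, 2.7, 8.0]
finger_gap: 0.0005
```

```bash
python3 - <<'E'
from h import *
import cv2
goal(-.022,-.085,.0635)
cv2.imwrite("pics/s2.png",cv2.resize(env.grab_frame("scene")[100:280,100:340],(800,600)))
for n in ["rack_loop","rack_far_end"]+[f"stopper{i}_top" for i in range(1,7)]:
    r=env.mark_of("scene",n);print(n,[(np.round(x["location"],3).tolist(),round(x["score"],2)) for x in r[:1]])
E
```

```text
shift [0.04 0.01 0.01] turn [ 0.   -0.    0.04] t 10.9167 F [-0.9  2.7  8. ]
rack_loop [([0.522, 0.152, 0.075], 0.89)]
rack_far_end [([0.575, -0.087, 0.056], 0.92)]
stopper1_top [([0.509, 0.094, 0.066], 0.65)]
stopper2_top [([0.514, 0.064, 0.069], 0.41)]
stopper3_top [([0.526, 0.038, 0.07], 0.4)]
stopper4_top [([0.532, 0.012, 0.065], 0.41)]
stopper5_top [([0.541, -0.022, 0.065], 0.44)]
stopper6_top [([0.545, -0.049, 0.064], 0.5)]
```

View pics/s2.png

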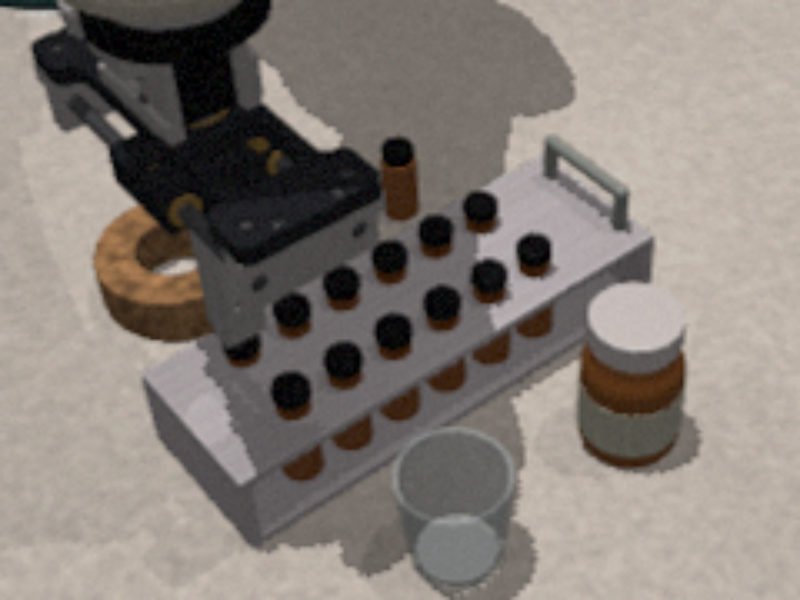

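The scene crop shows stoppers 1 to 5 (from (480,210) to (292,312)) as low as the reference row. The fingers are on stopper 6 at (240,345). The rack stands flat and the bystanders are where they were, so I'm raising straight up.

Emit:
{"fn": "move_arm", "kwargs": {
  "steps": [
    {"x": 0,"y": 0,"z": -1.0,"rx": 0,"ry": 0,"rz": 0,"jaw": 1},
    {"x": 0,"y": 0,"z": -4,"rx": 0,"ry": 0,"rz": 0,"jaw": 1},
    {"x": 0,"y": 0,"z": -8,"rx": 0,"ry": 0,"rz": 0,"jaw": 1},
    {"x": 0,"y": 0,"z": -12,"rx": 0,"ry": 0,"rz": 0,"jaw": 1},
    {"x": 0,"y": 0,"z": -15,"rx": 0,"ry": 0,"rz": 0,"jaw": 1}
  ]
}}

```text
t: 11.78
tool_pos: [0.5463, -0.052, 0.2248]
tool_rot: [1.947, 2.464, 0.001]
wrist_force: [0.4, 0.8, 0.4]
finger_gap: 0.0004
```

Emit:
{"fn": "move_arm", "kwargs": {
  "steps": [
    {"x": 0,"y": 0,"z": 0,"rx": 0,"ry": 0,"rz": 0,"jaw": 1},
    {"x": 0,"y": 0,"z": 0,"rx": 0,"ry": 0,"rz": 0,"jaw": 1},
    {"x": 0,"y": 0,"z": 0,"rx": 0,"ry": 0,"rz": 0,"jaw": 1}
  ]
}}

```text
t: 12.03
tool_pos: [0.5459, -0.0515, 0.2212]
tool_rot: [-1.946, -2.465, 0.001]
wrist_force: [-0.2, -0.1, -1.1]
finger_gap: 0.0004
```

```bash
python3 - <<'E'
from h import *
import cv2
cv2.imwrite("pics/s3.png",cv2.resize(env.grab_frame("scene")[100:280,100:340],(800,600)))
for n in ["rack_loop","rack_far_end"]+[f"stopper{i}_top" for i in range(1,7)]+["cork_ring","amber_jar","beaker","spare_vial"]:
    r=env.mark_of("scene",n);print(n,[(np.round(x["location"],3).tolist(),round(x["score"],2)) for x in r[:1]])
E
```

```text
rack_loop [([0.522, 0.153, 0.076], 0.74)]
rack_far_end [([0.577, -0.086, 0.051], 0.79)]
stopper1_top [([0.512, 0.094, 0.064], 0.4)]
stopper2_top [([0.517, 0.068, 0.068], 0.5)]
stopper3_top [([0.523, 0.038, 0.07], 0.58)]
stopper4_top [([0.536, 0.012, 0.066], 0.41)]
stopper5_top [([0.516, 0.066, 0.07], 0.57)]
stopper6_top [([0.542, -0.051, 0.065], 0.62)]
cork_ring []
amber_jar [([0.638, 0.115, 0.001], 0.92)]
beaker [([0.67, 0.012, -0.002], 0.61)]
spare_vial [([0.43, 0.085, -0.001], 0.63)]
```

View pics/s3.png

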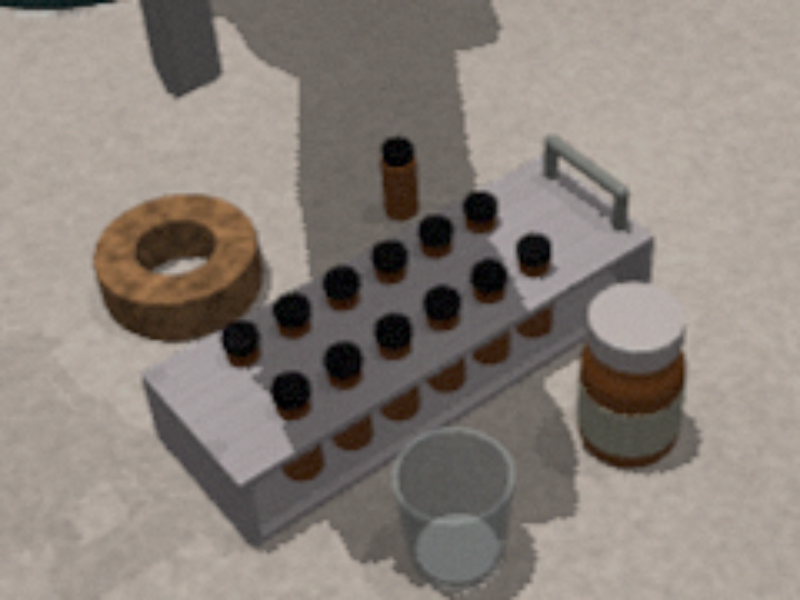

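All six stoppers, (480,210) to (240,343), sit at the same height as the reference row. The rack and bystanders look undisturbed and the gripper is well clear.

```bash
python3 -c "from station import env;print(env.finish_job())"
```

```text
the job is handed in; nothing more can be done
None
```

I pressed all six stoppers home in order from the loop end with closed fingertips, then lifted clear and handed the job in at about 12.7 s. The hand-in gives no verdict.

- **Pressing:** each press ended at 7.0–8.0 N with the tips at 63.6 mm. That fits a stopper resting on its stop at 66 mm with about 2.4 mm of rubber yield. Between stoppers the tips rose only to about 86 mm.
- **Stopper heights:** in the final picture the pressed row sits level with the reference row. The network read their tops at 64–70 mm (good to about 4 mm).
- **Rack and bystanders:** the loop, far end, amber jar, beaker and spare vial all read within about 4 mm of where they started.
- **Checks that failed or disagreed:**
  - The network missed the cork ring in the last picture, though it shows there in its place.
  - It also gave stopper 2's position for stopper 5. I relied on the press force and the picture for stopper 5.

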